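Park the hot-air nozzles in order of size

ROBOT

A 7-joint arm with a two-finger parallel gripper is mounted at the origin on the work surface. World frame = base frame: x ahead of the robot, y to its left, z up, the work surface at z = 0. Lengths are in m, angles in rad, forces in N, time in s.
With the tool pointing down it reaches from about 0.4 to 0.85 m from the base axis. Payload 10.4 kg.
Tool frame: the origin (TCP) lies on the centre line of the jaws, within the pads' length; the fingertips stand arm.tips_ahead ahead of it and the grasp point (between the pads) lies 6 mm ahead of it (arm.tips_ahead is the distance from the TCP to the fingertips, in m); x points along the fingers, z is the direction in which the jaws open and shut, and the axes are right-handed (so a half turn about x gives the same grasp; the last joint's range is limited). The gripper opens to 87 mm and grips with 3 to 60 N. Pads are 19 mm wide; open, the fingers measure 117 mm over their backs; the gripper's body (75 mm by 190 mm) begins 51 mm behind the grasp point.
Start: joints at [-1.149, 0.332, -0.065, 1.46, 0.022, 1.35, -0.088], TCP at [0.269, 0.564, 0.248] pointing down, gripper open.
Joint ranges: [-2.6, 2.6], [-0.5, 2.12], [-1.47, 1.34], [0.16, 2.42], [-1.27, 4.41], [0.06, 2.06], [-2.6, 2.6]. Speed limits (rad/s): [2.22, 2.22, 2.79, 2.79, 3.14, 3.14, 3.14].

INTERFACE

Orientations are given as a rotation vector (axis times angle).
In Python, from station import readout, eyes, arm gives the robot as it stands.
- The arm moves only by the shell command python3 -m pendant 'ROWS' [FORCE]. ROWS is JSON, a list of rows, each an object of numbers: "fingers": the finger opening in mm, from 0 to 87; "tx", "ty", "tz": the shift along the tool's x, y, z in mm; "spin": the turn about the tool's x in rad. In form: [{"fingers": .., "tx": .., "ty": .., "tz": .., "spin": ..}, ...]. A call has 1 to 5 rows; each row shifts and turns the commanded pose from where the row before left it, along the tool's axes as they then stand; what a row does not reach is not made up. A row lasts 1/12 s, in which the tool goes at most 41.7 mm and 7.16 degrees, less where a joint would pass 70% of its speed; a pose out of reach is approached as far as the arm can. A call with a gripper value outside its range is refused whole. The fingers move at their own pace and stop on an object; FORCE is the grip in N (left out, the last holds). Time passes only in rows, so rows that do not move let the fingers close. It gives the time, the measured TCP pose, the force and the opening at its end, in the units of the state.
- readout.read_state(): the state, without advancing time (a new reading comes with each control period).
- eyes.read_camera(name): name is "scene" or "top" or "wrist"; returns the picture (384x512x3 uint8, red, green, blue); there is no depth.
- eyes.camera_model(name): a dict with "K" (3x3 intrinsics, pixels), "D" ([k1, k2, p1, p2, k3] as OpenCV has them; the pictures are not rectified), "cam_to_world" (4x4, takes a point from camera to world coordinates); the wrist camera has in their place "T_tool_cam" (4x4, takes a point from camera to tool coordinates, whose origin is the TCP and whose axes are the tool frame's). Camera axes: x right, y up, looking along -z (the intrinsics and any distortion apply to the point x, -y, -z); pixel columns grow to the right and rows downward; lengths in m; the calibration is good to about 2 mm. A picture is of the moment at which its call begins: read the wrist's pose just before it. camera_model takes no time and is no camera call.
- arm.finish_job(): hands the job in, once; it reports no verdict.
Trained networks look in the newest picture that a camera, given by its name, has taken for a name from the list of things; names that differ only in an ending like _2 or _b are one class to them, and where a whole thing is asked for, a point or a joint stands for the part that bears it (a point fixed in the world has none). Each returns a list of dicts, best first, with "conf" (0 to 1); they miss things now and then, are a little off and sometimes report something else, mostly with a low value. They report only what shows in the picture. A call takes as long as a camera call. They do not tell look-alikes from the thing itself.
- eyes.recognise(camera, label): "rect" ([left, top, right, bottom] in pixels, round what is visible of it).
The state is a dict: "clock": time; "q": joint angles; "qvel": joint speeds; "joint_torque": joint torques, N m; "ee_pos": TCP position; "ee_rot": TCP orientation; "contact_force": force on the tool from outside, world axes, zero at the start; "ft_torque": the same for the moment, N m; "gripper_width": opening from 0.0 (shut) to 1.0 (fully open).
Only numpy, scipy, OpenCV 4.12 (cv2) and the standard library are available. Lean on these libraries where they do the work, as an engineer would, in place of code of your own. Each camera call takes 0.05 s, during which the arm holds its last target. There are 200 camera calls.

TASK

Tidy the four square hot-air nozzles away on the rack: stand each one upright and centred on its own parking mark, in order of hood size along the row, the smallest next to the brass-wool tip cleaner and the largest at the other end of the row. Do not tip any nozzle over on the way.

Things in the scene. Friction and masses are not known exactly. Their poses are not given: they have to be found in the camera images.
- nozzle_26: The smallest of four loose steel hot-air nozzles that differ only in hood width. A square hood 26 x 26 mm in plan, 26 mm tall, stands on the bench; on its middle a round collar 24 mm in diameter rises from 26 to 58 mm above the underside, its dark bore on top. Grip it by the collar. 40 g give or take a third. Origin: centre of the underside; z up, x and y square to the hood's sides.
- nozzle_35: The second smallest of four loose steel hot-air nozzles that differ only in hood width. A square hood 35 x 35 mm in plan, 26 mm tall, stands on the bench; on its middle a round collar 24 mm in diameter rises from 26 to 58 mm above the underside, its dark bore on top. Grip it by the collar. 50 g give or take a third. Origin: centre of the underside; z up, x and y square to the hood's sides.
- nozzle_44: The second largest of four loose steel hot-air nozzles that differ only in hood width. A square hood 44 x 44 mm in plan, 26 mm tall, stands on the bench; on its middle a round collar 24 mm in diameter rises from 26 to 58 mm above the underside, its dark bore on top. Grip it by the collar. 65 g give or take a third. Origin: centre of the underside; z up, x and y square to the hood's sides.
- nozzle_53: The largest of four loose steel hot-air nozzles that differ only in hood width. A square hood 53 x 53 mm in plan, 26 mm tall, stands on the bench; on its middle a round collar 24 mm in diameter rises from 26 to 58 mm above the underside, its dark bore on top. Grip it by the collar. 80 g give or take a third. Origin: centre of the underside; z up, x and y square to the hood's sides.
- mark_a: One of four identical black rubber marks with white outline, 58 x 58 x 3 mm, fixed in a straight row on an aluminium rack, about 74 mm apart. Names are shuffled: they tell nothing of the place in the row. Origin: centre of the underside, 8 mm above the bench; its top, where a nozzle stands, is at 11 mm. y along the row, x across it. The rack's lip, 39 mm to +x, rises to 20 mm.
- mark_b: One of four identical black rubber marks with white outline, 58 x 58 x 3 mm, fixed in a straight row on an aluminium rack, about 74 mm apart. Names are shuffled: they tell nothing of the place in the row. Origin: centre of the underside, 8 mm above the bench; its top, where a nozzle stands, is at 11 mm. y along the row, x across it. The rack's lip, 39 mm to +x, rises to 20 mm.
- mark_c: One of four identical black rubber marks with white outline, 58 x 58 x 3 mm, fixed in a straight row on an aluminium rack, about 74 mm apart. Names are shuffled: they tell nothing of the place in the row. Origin: centre of the underside, 8 mm above the bench; its top, where a nozzle stands, is at 11 mm. y along the row, x across it. The rack's lip, 39 mm to +x, rises to 20 mm.
- mark_d: One of four identical black rubber marks with white outline, 58 x 58 x 3 mm, fixed in a straight row on an aluminium rack, about 74 mm apart. Names are shuffled: they tell nothing of the place in the row. Origin: centre of the underside, 8 mm above the bench; its top, where a nozzle stands, is at 11 mm. y along the row, x across it. The rack's lip, 39 mm to +x, rises to 20 mm.
- tip_cleaner: Brass-wool tip cleaner: black round cup 58 mm in diameter heaped with brass curls, about 36 mm tall, fixed on the rack at one end of the row (either end), 84 mm from the centre of the nearest mark. At the other end is a flux jar with a white lid, 54 mm in diameter and 36 mm tall. Origin: centre of the underside, 8 mm above the bench.
Mind the look-alikes: they are no part of the job. Leave any pink look-alike of the nozzle_35 alone. Leave any blue look-alike of the nozzle_26 alone.

How it is judged:
By the outcome, as a careful person would: the job done as asked, in the order asked, and still so for the second after the job is handed in, with the robot touching nothing.
It also fails if it takes over 93 s, if anything falls off the work surface, if the arm or the gripper's body presses on something with over 40 N, if the wrist force passes 120 N, or if a joint passes its speed limit or range.

## Working session

There is one attempt and no reset: what is moved stays moved. The work goes in short steps, Python scripts to look and compute and a shell command to move; the robot and the scene stay as the last step left them, time stands still between calls to the robot, and variables do not carry over. Pictures are saved under pics/ and viewed, about 12 in all and at most 16, crops included, and the job is handed in when it is done.

```bash
ls; mkdir -p pics; python3 - <<'E'
from station import readout, eyes, arm
import cv2,numpy as np
s=readout.read_state();print({k:np.round(v,3) for k,v in s.items()},arm.tips_ahead)
for n in("scene","top"):
    im=eyes.read_camera(n);cv2.imwrite(f"pics/{n}0.png",im[...,::-1])
    m=eyes.camera_model(n);print(n,np.round(m['K'],1).tolist(),m['D'],np.round(m['cam_to_world'],3).tolist())
m=eyes.camera_model("wrist");print({k:np.round(v,3).tolist() for k,v in m.items()})
E
```

```text
pics
{'clock': np.float64(0.0), 'q': array([-1.149,  0.333, -0.065,  1.461,  0.022,  1.35 , -0.088]), 'qvel': array([-0.   ,  0.001,  0.001,  0.001, -0.001,  0.   , -0.002]), 'joint_torque': array([ 0.0000e+00, -6.2326e+01,  2.5000e-02, -3.8990e+01, -6.1000e-02,
        4.0000e-02,  0.0000e+00]), 'ee_pos': array([0.269, 0.564, 0.247]), 'ee_rot': array([-0.877,  1.389,  0.875]), 'contact_force': array([-0.012, -0.393,  0.008]), 'ft_torque': array([-0.005,  0.082,  0.028]), 'gripper_width': np.float64(1.002)} 0.025
scene [[376.7, 0.0, 252.5], [0.0, 376.7, 192.6], [0.0, 0.0, 1.0]] [0.02298274 0.         0.         0.         0.        ] [[0.412, -0.738, 0.534, 1.067], [0.911, 0.339, -0.235, -0.218], [-0.008, 0.584, 0.812, 0.863], [0.0, 0.0, 0.0, 1.0]]
top [[475.8, 0.0, 252.6], [0.0, 475.8, 194.0], [0.0, 0.0, 1.0]] [-0.06607335  0.          0.          0.          0.        ] [[-0.002, 0.99, -0.143, 0.353], [-1.0, 0.0, 0.017, 0.01], [0.017, 0.143, 0.99, 1.127], [0.0, 0.0, 0.0, 1.0]]
{'K': [[303.295, 0.0, 257.829], [0.0, 303.295, 195.467], [0.0, 0.0, 1.0]], 'D': [-0.047, 0.0, 0.0, 0.0, 0.0], 'T_tool_cam': [[-0.0, 0.285, -0.959, -0.137], [-0.0, 0.959, 0.285, 0.078], [1.0, 0.0, 0.0, 0.0], [0.0, 0.0, 0.0, 1.0]]}
```

```bash
python3 - <<'E'
import cv2
for n in("scene","top"):
    cv2.imwrite(f"pics/{n}0b.png",cv2.resize(cv2.imread(f"pics/{n}0.png"),(800,600),interpolation=cv2.INTER_CUBIC))
E
```

```text
(no output)
```

View pics/top0b.png

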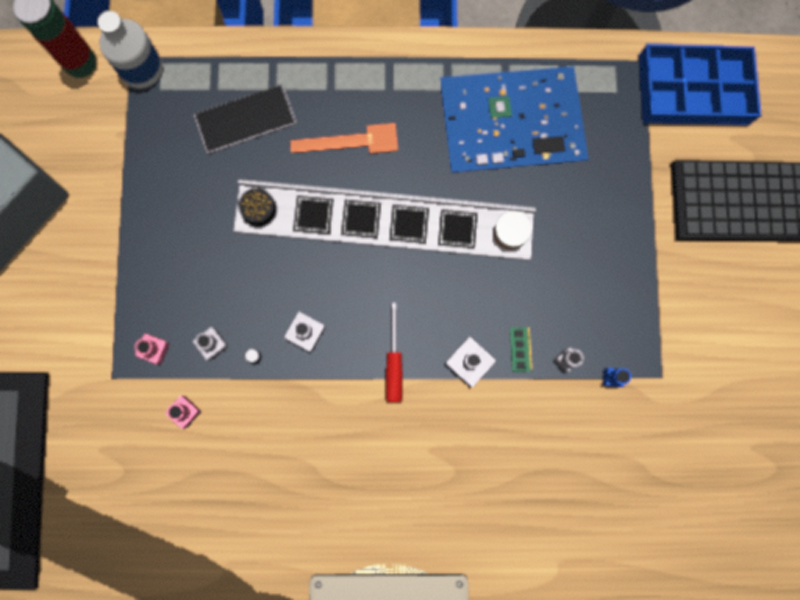

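View pics/scene0b.png

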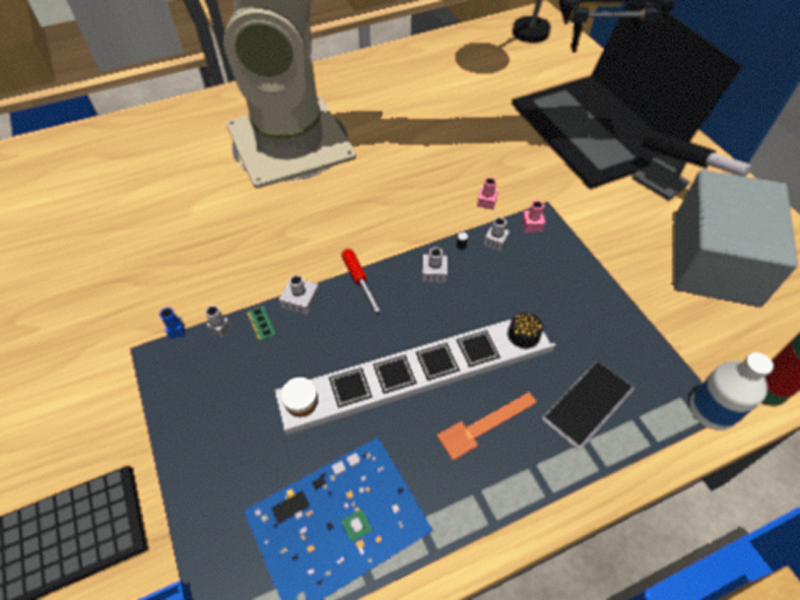

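Top picture (800x600): steel nozzles are at (208,343), (304,331), (471,361) and (571,358), so probably 35, 44, 53 and 26. The look-alikes to leave are pink at (150,348) and (181,411), and blue at (617,377). A white cap is at (252,355). The marks run from (314,214) to (458,228), with the tip cleaner at the left/+y end (257,207) and the flux jar at (513,230).

```bash
cat > h.py <<'E'
from station import readout, eyes, arm
import cv2,numpy as np
from scipy.spatial.transform import Rotation as Ro
def cam(n,s=None):
    m=eyes.camera_model(n);K=np.array(m['K']);D=np.array(m['D'])
    if n=='wrist':
        T=np.eye(4);T[:3,:3]=Ro.from_rotvec(s['ee_rot']).as_matrix();T[:3,3]=s['ee_pos'];T=T@np.array(m['T_tool_cam'])
    else:T=np.array(m['cam_to_world'])
    return K,D,T
def world(px,z,c):
    K,D,T=c;p=cv2.undistortPoints(np.array(px,float).reshape(-1,1,2),K,D)[:,0]
    d=np.c_[p[:,0],-p[:,1],-np.ones(len(p))]@T[:3,:3].T;o=T[:3,3]
    return o+d*((z-o[2])/d[:,2])[:,None]
def proj(P,c):
    K,D,T=c;q=(np.atleast_2d(P)-T[:3,3])@T[:3,:3];q[:,1:]*=-1
    return cv2.projectPoints(q,np.zeros(3),np.zeros(3),K,D)[0][:,0]
def axes(s):return Ro.from_rotvec(s['ee_rot']).as_matrix()
def goto(s,P,yaw=None):
    "tool shift (mm) to bring TCP to P; spin to bring jaw direction to world yaw (mod pi), applied after shift"
    R=axes(s);o=R.T@(np.array(P)-s['ee_pos'])*1000
    z=R[:,2];a=np.arctan2(z[1],z[0]);sp=None
    if yaw is not None:
        sp=-((yaw-a+np.pi/2)%np.pi-np.pi/2)   # tool x down
    return np.round(o,1),sp
E
python3 - <<'E'
from h import *
s=readout.read_state();print(np.round(axes(s),3))
c=cam('top');im=cv2.imread('pics/top0.png')
k=1.5625
for n,z,pts in (('noz collar top',.058,[(208,341),(304,329),(473,359),(574,354)]),('marks',.011,[(314,214),(361,217),(409,222),(458,228)])):
    print(n,np.round(world(np.array(pts)/k,z,c),3).tolist())
# crops
b=[]
for x,y in ((208,343),(304,331),(471,361),(571,358)):
    x,y=int(x/k),int(y/k);b.append(cv2.resize(im[y-20:y+20,x-20:x+20],(390,290),interpolation=cv2.INTER_CUBIC))
cv2.imwrite('pics/crop.png',np.vstack([np.hstack(b[:2]),np.hstack(b[2:])]))
E
```

```text
[[-0.    -0.903  0.43 ]
 [-0.001  0.43   0.903]
 [-1.    -0.    -0.001]]
noz collar top [[0.452, 0.261, 0.058], [0.47, 0.122, 0.058], [0.426, -0.121, 0.058], [0.433, -0.269, 0.058]]
marks [[0.653, 0.115, 0.011], [0.649, 0.042, 0.011], [0.641, -0.032, 0.011], [0.632, -0.108, 0.011]]
```

View pics/crop.png

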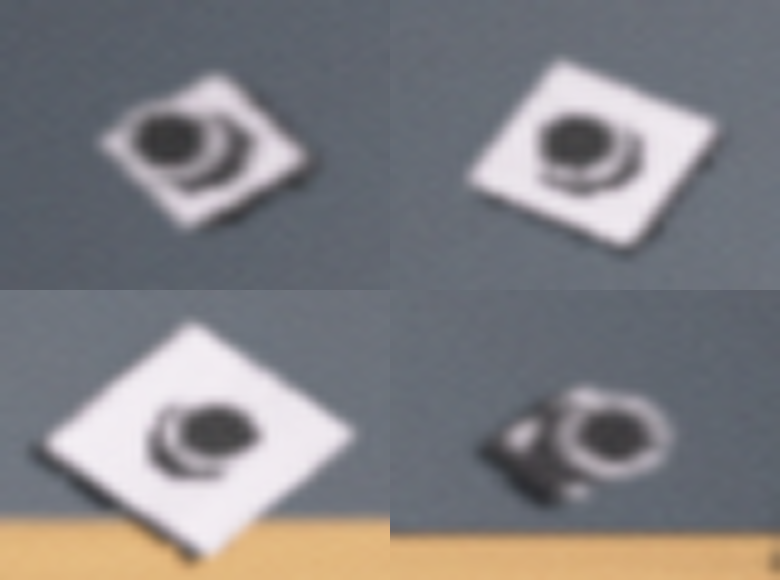

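The close crop confirms four bare-steel nozzles: 35 at top-left, 44 at top-right, 53 at bottom-left and 26 at bottom-right, where the hood is hardly wider than the collar. I'll work out hood yaws from the corners and get mark centres from the outlines.

```bash
python3 - <<'E'
from h import *
c=cam('top');im=cv2.imread('pics/top0.png');s=readout.read_state()
for n,(cx,cy),q,b in (('35',(133,219),[(212,75),(310,160),(185,228),(98,145)],(168,140)),('44',(194,211),[(168,60),(328,128),(240,248),(78,180)],(187,140)),('53',(301,231),[(190,30),(355,143),(210,270),(45,150)],(215,142)),('26',(365,229),None,(220,145))):
    f=lambda p:np.array(p)/[9.75,7.25]+[cx-20,cy-20]
    print(n,'bore',np.round(world([f(b)],.058,c)[0,:2],4),end=' ')
    if q:
        W=world([f(p) for p in q],.026,c);e=W[1]-W[0];e2=W[2]-W[1]
        print('hood',np.round(W.mean(0)[:2],4),'side',np.round(np.linalg.norm(np.diff(W,axis=0),axis=1),4),'yaw',[round(float(np.degrees(np.arctan2(v[1],v[0]))%90),1) for v in(e,e2)],end='')
    print()
# marks: black interiors
g=im.max(2);W=[]
for x,y in[(314,214),(361,217),(409,222),(458,228)]:
    x,y=int(x/1.5625),int(y/1.5625)
    m=(g[y-16:y+17,x-16:x+17]<60).astype(np.uint8);n,l,st,ce=cv2.connectedComponentsWithStats(m)
    i=l[16,16];r=cv2.minAreaRect(np.argwhere(l==i)[:,::-1].astype(np.float32))
    w=world([ce[i]+[x-16,y-16]],.011,c)[0];W.append(w[:2]);print('mark',np.round(w,4),r[1],st[i])
W=np.array(W);d=W[0]-W[3];print('row yaw',np.degrees(np.arctan2(d[1],d[0])),np.linalg.norm(np.diff(W,axis=0),axis=1))
o,sp=goto(s,[.452,.259,.17],0);print(o)
E
```

```text
35 bore [0.4522 0.2673] hood [0.4513 0.2669] side [0.0365 0.0364 0.0343] yaw [41.6, 36.8]
44 bore [0.4704 0.1255] hood [0.4694 0.1249] side [0.0443 0.0436 0.0445] yaw [60.3, 62.0]
53 bore [ 0.4244 -0.1222] hood [ 0.4246 -0.1226] side [0.0532 0.0536 0.0544] yaw [46.9, 48.8]
26 bore [ 0.4276 -0.269 ] 
mark [0.6535 0.1168 0.011 ] (16.915632247924805, 15.721588134765625) [  7   9  19  17 264]
mark [0.6475 0.0433 0.011 ] (16.93018341064453, 15.662683486938477) [  7   9  18  17 266]
mark [ 0.6392 -0.0312  0.011 ] (16.93018341064453, 15.662683486938477) [  8   9  18  17 267]
mark [ 0.6317 -0.1064  0.011 ] (16.81612777709961, 15.52258014678955) [  7   9  18  17 266]
row yaw 84.44113838820174 [0.07372422 0.07495441 0.07561138]
[  77.1 -296.6 -196.3]
```

```bash
python3 -m pendant '[{"fingers":50,"tx":7.7,"ty":-29.3,"tz":-18.9,"spin":0},{"fingers":50,"tx":7.7,"ty":-29.3,"tz":-18.9,"spin":0},{"fingers":50,"tx":7.7,"ty":-29.3,"tz":-18.9,"spin":0},{"fingers":50,"tx":7.7,"ty":-29.3,"tz":-18.9,"spin":0},{"fingers":50,"tx":7.7,"ty":-29.3,"tz":-18.9,"spin":0}]' 15
python3 -m pendant '[{"fingers":50,"tx":7.7,"ty":-29.3,"tz":-18.9,"spin":0},{"fingers":50,"tx":7.7,"ty":-29.3,"tz":-18.9,"spin":0},{"fingers":50,"tx":7.7,"ty":-29.3,"tz":-18.9,"spin":0},{"fingers":50,"tx":7.7,"ty":-29.3,"tz":-18.9,"spin":0},{"fingers":50,"tx":7.7,"ty":-29.3,"tz":-18.9,"spin":0}]'
python3 -m pendant '[{"fingers":50,"tx":0,"ty":0,"tz":0,"spin":0},{"fingers":50,"tx":0,"ty":0,"tz":0,"spin":0}]'
cat >> h.py <<'E'
def look(name,pts=()):
    s=readout.read_state();im=eyes.read_camera('wrist');c=cam('wrist',s);cv2.imwrite(f'pics/{name}_raw.png',im[...,::-1])
    v=im[...,::-1].copy()
    for p in pts:
        u=proj(p,c)[0];cv2.drawMarker(v,tuple(int(round(t)) for t in u),(0,255,0),cv2.MARKER_CROSS,10,1);print('proj',p,np.round(u,1))
    cv2.imwrite(f'pics/{name}.png',cv2.resize(v,(800,600),interpolation=cv2.INTER_CUBIC));return s,c,im
E
python3 - <<'E'
from h import *
s,c,im=look('w35',[(.452,.267,.058)]);print(s['ee_pos'],s['q'],s['gripper_width'])
E
```

```text
clock: 0.52
ee_pos: [0.361, 0.4141, 0.2084]
ee_rot: [-0.876, 1.388, 0.876]
contact_force: [0.8, 0.1, 0.6]
gripper_width: 0.707
clock: 0.93
ee_pos: [0.4525, 0.2659, 0.17]
ee_rot: [-0.876, 1.388, 0.876]
contact_force: [-0.2, 0.8, 1.0]
gripper_width: 0.572
clock: 1.1
ee_pos: [0.4528, 0.2653, 0.1699]
ee_rot: [-0.873, 1.39, 0.872]
contact_force: [0.5, 1.3, 0.3]
gripper_width: 0.571
proj (0.452, 0.267, 0.058) [259.1 198.1]
[0.45277801 0.26534671 0.16992468] [-0.74315602  0.17014729  0.13876558  1.83191519 -0.0253201   1.1425354
  0.52596509] 0.5714983717332378
```

View pics/w35.png

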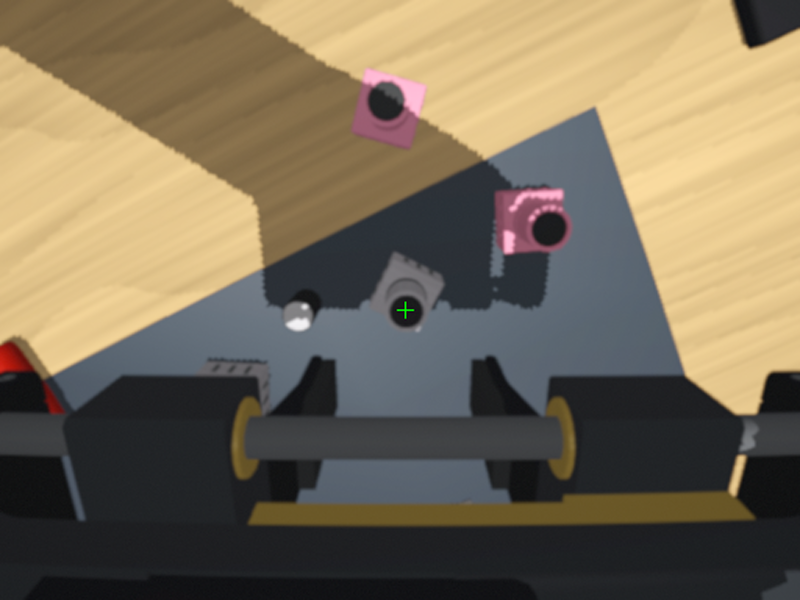

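The projected bore (cross at 405,312) sits on the seen bore of the steel 35 nozzle, so the top-camera positions agree with the wrist to about 1 mm. Descending.

```bash
python3 -m pendant '[{"fingers":50,"tx":35,"ty":1.5,"tz":1.2,"spin":0},{"fingers":50,"tx":35,"ty":0,"tz":0,"spin":0},{"fingers":50,"tx":30,"ty":0,"tz":0,"spin":0},{"fingers":50,"tx":15,"ty":0,"tz":0,"spin":0},{"fingers":50,"tx":0,"ty":0,"tz":0,"spin":0}]'
python3 -m pendant '[{"fingers":10,"tx":0,"ty":0,"tz":0,"spin":0},{"fingers":10,"tx":0,"ty":0,"tz":0,"spin":0},{"fingers":10,"tx":0,"ty":0,"tz":0,"spin":0},{"fingers":10,"tx":0,"ty":0,"tz":0,"spin":0},{"fingers":10,"tx":0,"ty":0,"tz":0,"spin":0}]' 15
```

```text
clock: 1.57
ee_pos: [0.4484, 0.2695, 0.0522]
ee_rot: [-0.878, 1.393, 0.878]
contact_force: [0.2, 0.4, 0.0]
gripper_width: 0.574
clock: 1.98
ee_pos: [0.4517, 0.2697, 0.0566]
ee_rot: [-0.875, 1.386, 0.876]
contact_force: [-0.7, -2.0, 0.0]
gripper_width: 0.281
```

```bash
python3 -m pendant '[{"fingers":10,"tx":-15,"ty":0,"tz":0,"spin":0},{"fingers":10,"tx":-30,"ty":0,"tz":0,"spin":0},{"fingers":10,"tx":-40,"ty":0,"tz":0,"spin":0},{"fingers":10,"tx":0,"ty":-30,"tz":-13,"spin":0},{"fingers":10,"tx":0,"ty":-30,"tz":-13,"spin":0}]'
python3 -m pendant '[{"fingers":10,"tx":0,"ty":-30,"tz":-13,"spin":0},{"fingers":10,"tx":0,"ty":-30,"tz":-13,"spin":0},{"fingers":10,"tx":0,"ty":-30,"tz":-13,"spin":0},{"fingers":10,"tx":0,"ty":-30,"tz":-13,"spin":0},{"fingers":10,"tx":0,"ty":-30,"tz":-13,"spin":0}]'
python3 -m pendant '[{"fingers":10,"tx":0,"ty":-30,"tz":-13,"spin":0},{"fingers":10,"tx":0,"ty":-30,"tz":-13,"spin":0},{"fingers":10,"tx":0,"ty":0,"tz":0,"spin":0.12},{"fingers":10,"tx":0,"ty":0,"tz":0,"spin":0.12},{"fingers":10,"tx":0,"ty":0,"tz":0,"spin":0.12}]'
python3 -m pendant '[{"fingers":10,"tx":0,"ty":0,"tz":0,"spin":0.12},{"fingers":10,"tx":0,"ty":0,"tz":0,"spin":0.12},{"fingers":10,"tx":0,"ty":0,"tz":0,"spin":0.12},{"fingers":10,"tx":0,"ty":0,"tz":0,"spin":0.06},{"fingers":10,"tx":0,"ty":0,"tz":0,"spin":0}]'
python3 - <<'E'
from h import *
M=[(.6535,.1168,.011),(.6475,.0433,.011),(.6392,-.0312,.011)]
s,c,im=look('m35',M);print(s['ee_pos'],s['q'],s['gripper_width'])
R=axes(s);print(np.degrees(np.arctan2(R[1,2],R[0,2])),np.round(R,3).tolist(),goto(s,[.6475,.0433,.068]))
E
```

```text
clock: 2.4
ee_pos: [0.4954, 0.2218, 0.1438]
ee_rot: [-0.877, 1.38, 0.879]
contact_force: [0.9, 0.7, -1.8]
gripper_width: 0.269
clock: 2.82
ee_pos: [0.6026, 0.0955, 0.1411]
ee_rot: [-0.876, 1.386, 0.876]
contact_force: [0.2, 1.1, -0.5]
gripper_width: 0.272
clock: 3.23
ee_pos: [0.6449, 0.0467, 0.1407]
ee_rot: [-0.593, 1.488, 0.593]
contact_force: [-0.7, 0.7, -0.7]
gripper_width: 0.273
clock: 3.65
ee_pos: [0.6447, 0.0477, 0.1408]
ee_rot: [-0.269, 1.554, 0.27]
contact_force: [0.5, 0.2, 0.1]
gripper_width: 0.272
proj (0.6535, 0.1168, 0.011) [293.8 125. ]
proj (0.6475, 0.0433, 0.011) [258.6 199.4]
proj (0.6392, -0.0312, 0.011) [225.3 264.5]
[0.64465845 0.04770815 0.14083759] [-0.46978581  0.47488487  0.43370716  1.54944692 -0.21102765  1.16354079
  0.34881948] 0.27171168694061293
19.670926565649463 [[0.0, -0.337, 0.942], [0.0, 0.942, 0.337], [-1.0, 0.0, 0.0]] (array([72.8, -5.1,  1.2]), None)
```

View pics/m35.png

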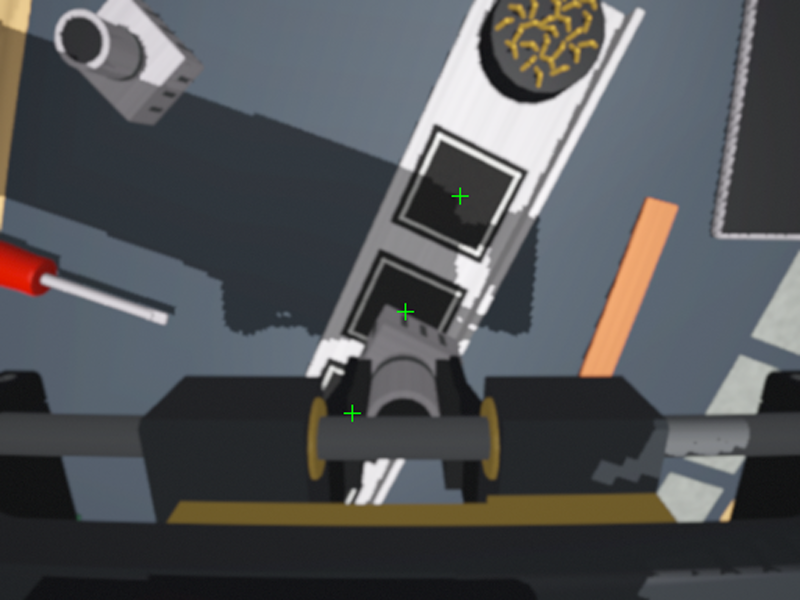

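The wrist view shows the 35 held upright, with its hood parallel to the marks. The mark 1 outline is centred at about (460,195), matching its projection. Lowering onto the second mark.

```bash
python3 -m pendant '[{"fingers":10,"tx":20,"ty":-3.7,"tz":1.2,"spin":0},{"fingers":10,"tx":25,"ty":0,"tz":0,"spin":0},{"fingers":10,"tx":15,"ty":0,"tz":0,"spin":0},{"fingers":10,"tx":8,"ty":0,"tz":0,"spin":0},{"fingers":10,"tx":3,"ty":0,"tz":0,"spin":0}]'
python3 -m pendant '[{"fingers":10,"tx":0,"ty":0,"tz":0,"spin":0},{"fingers":10,"tx":0,"ty":0,"tz":0,"spin":0},{"fingers":10,"tx":0,"ty":0,"tz":0,"spin":0}]'
```

```text
clock: 4.12
ee_pos: [0.6463, 0.0444, 0.0683]
ee_rot: [-0.273, 1.555, 0.273]
contact_force: [-0.1, -0.9, -0.2]
gripper_width: 0.271
clock: 4.37
ee_pos: [0.6478, 0.0444, 0.0709]
ee_rot: [-0.272, 1.552, 0.272]
contact_force: [-0.3, 0.1, -1.0]
gripper_width: 0.272
```

```bash
python3 -m pendant '[{"fingers":10,"tx":1,"ty":0,"tz":0,"spin":0},{"fingers":10,"tx":1,"ty":0,"tz":0,"spin":0},{"fingers":10,"tx":0,"ty":0,"tz":0,"spin":0}]'
python3 -c "
from h import *
for i in range(4):print(np.round(readout.read_state()['ee_pos'],4),readout.read_state()['contact_force'].round(1))"
python3 -m pendant '[{"fingers":10,"tx":1,"ty":0,"tz":0,"spin":0},{"fingers":10,"tx":0,"ty":0,"tz":0,"spin":0}]'
```

```text
clock: 4.62
ee_pos: [0.6471, 0.0445, 0.0677]
ee_rot: [-0.271, 1.553, 0.272]
contact_force: [0.6, 0.2, -1.0]
gripper_width: 0.272
[0.6471 0.0445 0.0677] [ 0.6  0.2 -1. ]
[0.6471 0.0445 0.0677] [ 0.6  0.2 -1. ]
[0.6471 0.0445 0.0677] [ 0.6  0.2 -1. ]
[0.6471 0.0445 0.0677] [ 0.6  0.2 -1. ]
clock: 4.78
ee_pos: [0.6472, 0.0445, 0.0676]
ee_rot: [-0.271, 1.553, 0.272]
contact_force: [-4.9, 0.7, 7.1]
gripper_width: 0.27
```

Contact at 7 N. Releasing and lifting.

```bash
python3 -m pendant '[{"fingers":28,"tx":0,"ty":0,"tz":0,"spin":0},{"fingers":45,"tx":0,"ty":0,"tz":0,"spin":0},{"fingers":45,"tx":0,"ty":0,"tz":0,"spin":0},{"fingers":45,"tx":-20,"ty":0,"tz":0,"spin":0},{"fingers":45,"tx":-35,"ty":0,"tz":0,"spin":0}]'
python3 -m pendant '[{"fingers":45,"tx":-35,"ty":0,"tz":0,"spin":0},{"fingers":45,"tx":0,"ty":0,"tz":0,"spin":0}]'
python3 - <<'E'
from h import *
s,c,im=look('p35',[(.6475,.0433,.069)]);print(s['ee_pos'],goto(s,[.4697,.1252,.16]))
E
```

```text
clock: 5.2
ee_pos: [0.6445, 0.0444, 0.1181]
ee_rot: [-0.272, 1.561, 0.272]
contact_force: [0.4, 0.7, 1.2]
gripper_width: 0.492
clock: 5.37
ee_pos: [0.6503, 0.0442, 0.1638]
ee_rot: [-0.271, 1.544, 0.271]
contact_force: [1.9, -0.0, 1.6]
gripper_width: 0.509
proj (0.6475, 0.0433, 0.069) [252.5 206. ]
[0.65029038 0.04419128 0.1638178 ] (array([   2.2,  137.4, -142.5]), None)
```

View pics/p35.png

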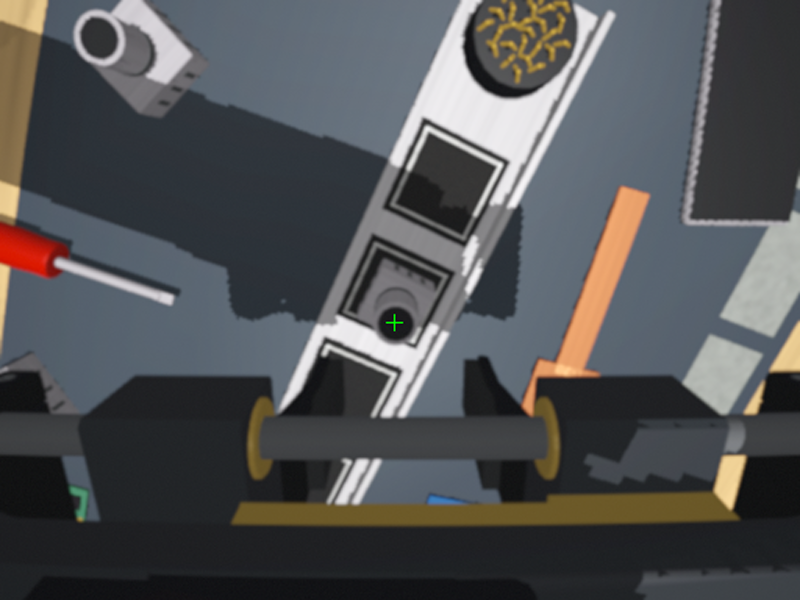

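The 35 stands upright inside its mark outline, with its bore at (396,323) on the projected target. Next is the 44.

```bash
python3 -m pendant '[{"fingers":45,"tx":0,"ty":27.2,"tz":-28,"spin":0},{"fingers":45,"tx":0,"ty":27.2,"tz":-28,"spin":0},{"fingers":45,"tx":0,"ty":27.2,"tz":-28,"spin":0},{"fingers":45,"tx":0,"ty":27.2,"tz":-28,"spin":0},{"fingers":45,"tx":0,"ty":27.2,"tz":-28,"spin":0}]'
python3 -m pendant '[{"fingers":45,"tx":0,"ty":0,"tz":0,"spin":0},{"fingers":45,"tx":0,"ty":0,"tz":0,"spin":0},{"fingers":45,"tx":0,"ty":0,"tz":0,"spin":0},{"fingers":45,"tx":0,"ty":0,"tz":0,"spin":0},{"fingers":45,"tx":0,"ty":0,"tz":0,"spin":0}]'
cat >> h.py <<'E'
def bore(P):
    "refine bore centre near P (mean height z) from the wrist picture: dark blob"
    s=readout.read_state();im=eyes.read_camera('wrist');c=cam('wrist',s);u=proj(P,c)[0]
    x,y=np.round(u).astype(int);g=im[y-16:y+17,x-16:x+17].max(2);m=(g<70).astype(np.uint8)
    n,l,st,ce=cv2.connectedComponentsWithStats(m)
    i=min(range(1,n),key=lambda i:np.hypot(*(ce[i]-16))+(50 if st[i][4]<25 else 0))
    w=world([ce[i]+[x-16,y-16]],P[2],c)[0];print('bore',np.round(w,4),'blob',st[i],'off px',np.round(ce[i]+[x-16,y-16]-u,1));return s,w
E
python3 - <<'E'
from h import *
s,w=bore((.4697,.1252,.058));print(s['ee_pos'],goto(s,[.4697,.1252,.055]),np.degrees(np.arctan2(*axes(s)[[1,0],2])))
E
```

```text
clock: 5.83
ee_pos: [0.4669, 0.1253, 0.1554]
ee_rot: [-0.272, 1.555, 0.272]
contact_force: [0.9, 0.3, -0.3]
gripper_width: 0.511
clock: 6.25
ee_pos: [0.4701, 0.1241, 0.1563]
ee_rot: [-0.271, 1.554, 0.27]
contact_force: [0.1, -0.0, -0.2]
gripper_width: 0.523
bore [0.4706 0.1257 0.058 ] blob [  7   5  22  21 361] off px [ 1.3 -0.2]
[0.47007273 0.12408698 0.1563392 ] (array([101.3,   1.2,   0. ]), None) 19.726475702781922
```

```bash
python3 -m pendant '[{"fingers":45,"tx":35,"ty":1.3,"tz":0.5,"spin":0},{"fingers":45,"tx":35,"ty":0,"tz":0,"spin":0},{"fingers":45,"tx":21,"ty":0,"tz":0,"spin":0},{"fingers":45,"tx":10,"ty":0,"tz":0,"spin":0},{"fingers":45,"tx":0,"ty":0,"tz":0,"spin":0}]'
python3 -m pendant '[{"fingers":45,"tx":0,"ty":0,"tz":0,"spin":0},{"fingers":10,"tx":0,"ty":0,"tz":0,"spin":0},{"fingers":10,"tx":0,"ty":0,"tz":0,"spin":0},{"fingers":10,"tx":0,"ty":0,"tz":0,"spin":0},{"fingers":10,"tx":0,"ty":0,"tz":0,"spin":0}]' 15
python3 - <<'E'
from h import *
s=readout.read_state();print(s['ee_pos'],goto(s,[.6392,-.0312,s['ee_pos'][2]]))
E
```

```text
clock: 6.72
ee_pos: [0.4685, 0.1254, 0.0537]
ee_rot: [-0.272, 1.557, 0.27]
contact_force: [1.3, 0.2, 0.4]
gripper_width: 0.517
clock: 7.13
ee_pos: [0.4697, 0.1265, 0.0564]
ee_rot: [-0.271, 1.552, 0.272]
contact_force: [0.1, 0.2, -0.6]
gripper_width: 0.297
[0.46970208 0.12654154 0.05635644] (array([ 1.000e-01, -2.059e+02,  1.059e+02]), None)
```

```bash
python3 -m pendant '[{"fingers":10,"tx":0,"ty":0,"tz":0,"spin":0},{"fingers":10,"tx":0,"ty":0,"tz":0,"spin":0},{"fingers":10,"tx":-15,"ty":0,"tz":0,"spin":0},{"fingers":10,"tx":-30,"ty":0,"tz":0,"spin":0},{"fingers":10,"tx":-40,"ty":0,"tz":0,"spin":0}]'
python3 -m pendant '[{"fingers":10,"tx":0,"ty":-34.3,"tz":17.65,"spin":0},{"fingers":10,"tx":0,"ty":-34.3,"tz":17.65,"spin":0},{"fingers":10,"tx":0,"ty":-34.3,"tz":17.65,"spin":0},{"fingers":10,"tx":0,"ty":-34.3,"tz":17.65,"spin":0},{"fingers":10,"tx":0,"ty":-34.3,"tz":17.65,"spin":0}]'
python3 -m pendant '[{"fingers":10,"tx":0,"ty":-34.3,"tz":17.65,"spin":0},{"fingers":10,"tx":0,"ty":0,"tz":0,"spin":-0.1},{"fingers":10,"tx":0,"ty":0,"tz":0,"spin":-0.1},{"fingers":10,"tx":0,"ty":0,"tz":0,"spin":-0.1},{"fingers":10,"tx":0,"ty":0,"tz":0,"spin":-0.1}]'
python3 -m pendant '[{"fingers":10,"tx":0,"ty":0,"tz":0,"spin":0},{"fingers":10,"tx":0,"ty":0,"tz":0,"spin":0},{"fingers":10,"tx":0,"ty":0,"tz":0,"spin":0},{"fingers":10,"tx":0,"ty":0,"tz":0,"spin":0}]'
python3 - <<'E'
from h import *
s=readout.read_state();R=axes(s);print(s['ee_pos'],goto(s,[.6392,-.0312,.067]),np.degrees(np.arctan2(*R[[1,0],2])),R[:,1])
s,c,im=look('m44',[(.6392,-.0312,.011)])
s,w=bore((.6475,.0433,.069))
E
```

```text
clock: 7.55
ee_pos: [0.4673, 0.1255, 0.1393]
ee_rot: [-0.273, 1.559, 0.27]
contact_force: [1.7, 0.4, -0.3]
gripper_width: 0.271
clock: 7.97
ee_pos: [0.6114, -0.0063, 0.1405]
ee_rot: [-0.272, 1.554, 0.272]
contact_force: [-0.6, 1.7, 0.1]
gripper_width: 0.271
clock: 8.38
ee_pos: [0.6384, -0.0316, 0.1399]
ee_rot: [-0.587, 1.491, 0.587]
contact_force: [-0.5, -0.8, -0.0]
gripper_width: 0.273
clock: 8.72
ee_pos: [0.6386, -0.0313, 0.1405]
ee_rot: [-0.582, 1.491, 0.582]
contact_force: [-0.6, 0.2, -1.0]
gripper_width: 0.27
[ 0.6385804  -0.03132794  0.1404953 ] (array([73.5, -0.3,  0.5]), None) 42.615051646516726 [-6.77069317e-01  7.35919243e-01  8.10752164e-05]
proj (0.6392, -0.0312, 0.011) [258.  194.4]
bore [0.6521 0.0411 0.069 ] blob [  5  12  25  18 227] off px [2.2 6.8]
```

View pics/m44.png

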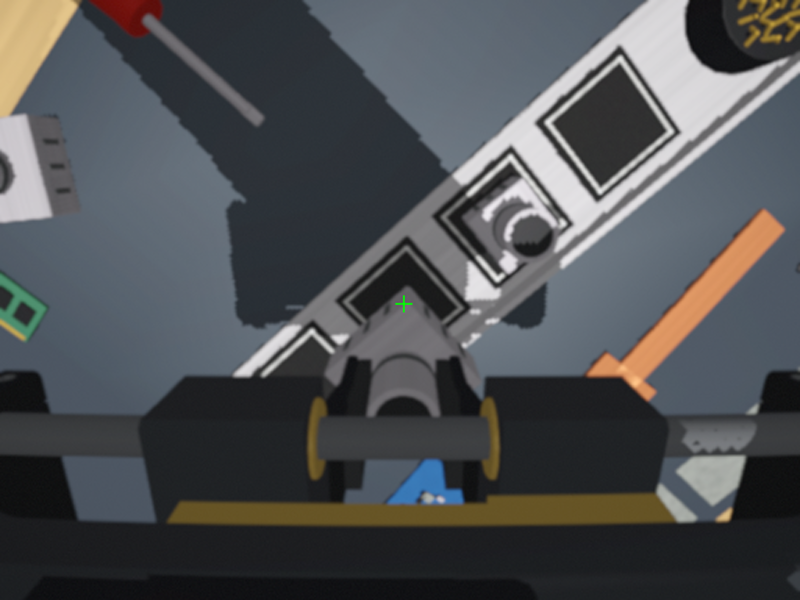

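The 44 is held upright and square over the third mark, whose visible corners (405,238), (338,300) and (468,308) fit the projected centre (404,303). Lowering.

```bash
python3 -m pendant '[{"fingers":10,"tx":25,"ty":0,"tz":0.4,"spin":0},{"fingers":10,"tx":25,"ty":0,"tz":0,"spin":0},{"fingers":10,"tx":15,"ty":0,"tz":0,"spin":0},{"fingers":10,"tx":6,"ty":0,"tz":0,"spin":0},{"fingers":10,"tx":1,"ty":0,"tz":0,"spin":0}]'
python3 -m pendant '[{"fingers":10,"tx":1,"ty":0,"tz":0,"spin":0},{"fingers":10,"tx":0,"ty":0,"tz":0,"spin":0}]'
```

```text
clock: 9.23
ee_pos: [0.6383, -0.0312, 0.0677]
ee_rot: [-0.583, 1.493, 0.583]
contact_force: [-0.6, -0.6, -0.3]
gripper_width: 0.264
clock: 9.4
ee_pos: [0.6395, -0.0311, 0.0683]
ee_rot: [-0.583, 1.49, 0.583]
contact_force: [0.1, 0.0, -1.5]
gripper_width: 0.269
```

```bash
python3 -m pendant '[{"fingers":10,"tx":1,"ty":0,"tz":0,"spin":0},{"fingers":10,"tx":0,"ty":0,"tz":0,"spin":0}]'
```

```text
clock: 9.57
ee_pos: [0.6393, -0.0311, 0.0671]
ee_rot: [-0.583, 1.49, 0.583]
contact_force: [-0.4, 0.1, -0.8]
gripper_width: 0.272
```

```bash
python3 -m pendant '[{"fingers":10,"tx":0.7,"ty":0,"tz":0,"spin":0},{"fingers":10,"tx":0,"ty":0,"tz":0,"spin":0}]'
```

```text
clock: 9.73
ee_pos: [0.6394, -0.0311, 0.0668]
ee_rot: [-0.583, 1.49, 0.583]
contact_force: [-2.1, 0.2, 5.1]
gripper_width: 0.271
```

```bash
python3 -m pendant '[{"fingers":28,"tx":0,"ty":0,"tz":0,"spin":0},{"fingers":45,"tx":0,"ty":0,"tz":0,"spin":0},{"fingers":45,"tx":0,"ty":0,"tz":0,"spin":0},{"fingers":45,"tx":-20,"ty":0,"tz":0,"spin":0},{"fingers":45,"tx":-35,"ty":0,"tz":0,"spin":0}]'
python3 -m pendant '[{"fingers":45,"tx":-35,"ty":0,"tz":0,"spin":0},{"fingers":45,"tx":0,"ty":13,"tz":-36.7,"spin":0},{"fingers":45,"tx":0,"ty":13,"tz":-36.7,"spin":0},{"fingers":45,"tx":0,"ty":13,"tz":-36.7,"spin":0},{"fingers":45,"tx":0,"ty":13,"tz":-36.7,"spin":0}]'
python3 -m pendant '[{"fingers":45,"tx":0,"ty":13,"tz":-36.7,"spin":0},{"fingers":45,"tx":0,"ty":13,"tz":-36.7,"spin":0},{"fingers":45,"tx":0,"ty":0,"tz":0,"spin":0},{"fingers":45,"tx":0,"ty":0,"tz":0,"spin":0},{"fingers":45,"tx":0,"ty":0,"tz":0,"spin":0}]'
python3 -m pendant '[{"fingers":45,"tx":0,"ty":0,"tz":0,"spin":0},{"fingers":45,"tx":0,"ty":0,"tz":0,"spin":0}]'
python3 - <<'E'
from h import *
s,c,im=look('w53',[(.4245,-.1224,.058)])
s,w=bore((.4245,-.1224,.058));print(s['ee_pos'],goto(s,[.4245,-.1224,.055]),np.degrees(np.arctan2(*axes(s)[[1,0],2])))
im=eyes.read_camera('top');cv2.imwrite('pics/t2.png',cv2.resize(im[100:190,130:350,::-1],(800,327),interpolation=cv2.INTER_CUBIC))
c=cam('top');k=800/220
for P in((.6475,.0433,.069),(.6392,-.0312,.069)):print((proj(P,c)[0]-[130,100])*k)
E
```

```text
clock: 10.15
ee_pos: [0.6364, -0.0309, 0.1175]
ee_rot: [-0.582, 1.498, 0.586]
contact_force: [0.8, 0.3, -0.4]
gripper_width: 0.488
clock: 10.57
ee_pos: [0.4942, -0.0932, 0.1556]
ee_rot: [-0.584, 1.491, 0.584]
contact_force: [-0.3, -0.3, 0.2]
gripper_width: 0.513
clock: 10.98
ee_pos: [0.4248, -0.1231, 0.1562]
ee_rot: [-0.583, 1.489, 0.583]
contact_force: [0.9, 0.4, 0.3]
gripper_width: 0.516
clock: 11.15
ee_pos: [0.425, -0.1229, 0.1558]
ee_rot: [-0.585, 1.491, 0.584]
contact_force: [0.1, 0.7, -0.3]
gripper_width: 0.52
proj (0.4245, -0.1224, 0.058) [257.4 204. ]
bore [ 0.4256 -0.1219  0.058 ] blob [  6   7  22  21 354] off px [1.4 0.4]
[ 0.42490933 -0.1229998   0.15569774] (array([100.7,   0.7,   0.2]), None) 42.79541297218115
[363.02852158 119.48925533]
[481.3201685  132.52703818]
```

View pics/t2.png

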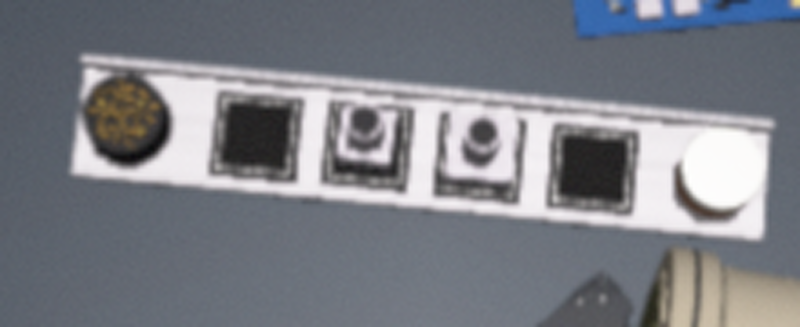

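Both placed nozzles sit upright on their marks: bores at (366,120) and (482,132) against expected (363,119) and (481,133), so within about 1 mm. Grasping the 53.

```bash
python3 -m pendant '[{"fingers":45,"tx":35,"ty":0.5,"tz":0.6,"spin":0},{"fingers":45,"tx":35,"ty":0,"tz":0,"spin":0},{"fingers":45,"tx":21,"ty":0,"tz":0,"spin":0},{"fingers":45,"tx":10,"ty":0,"tz":0,"spin":0},{"fingers":45,"tx":0,"ty":0,"tz":0,"spin":0}]'
python3 -m pendant '[{"fingers":45,"tx":0,"ty":0,"tz":0,"spin":0},{"fingers":10,"tx":0,"ty":0,"tz":0,"spin":0},{"fingers":10,"tx":0,"ty":0,"tz":0,"spin":0},{"fingers":10,"tx":0,"ty":0,"tz":0,"spin":0},{"fingers":10,"tx":0,"ty":0,"tz":0,"spin":0}]' 15
python3 -m pendant '[{"fingers":10,"tx":0,"ty":0,"tz":0,"spin":0},{"fingers":10,"tx":0,"ty":0,"tz":0,"spin":0}]' 15
python3 - <<'E'
from h import *
s=readout.read_state();print(s['ee_pos'],goto(s,[.6317,-.1064,s['ee_pos'][2]]))
E
```

```text
clock: 11.72
ee_pos: [0.4236, -0.1225, 0.0534]
ee_rot: [-0.583, 1.494, 0.584]
contact_force: [0.3, 0.2, 0.3]
gripper_width: 0.518
clock: 12.13
ee_pos: [0.4249, -0.1225, 0.0555]
ee_rot: [-0.583, 1.489, 0.583]
contact_force: [0.1, 0.4, 0.3]
gripper_width: 0.299
clock: 12.3
ee_pos: [0.4249, -0.1225, 0.0554]
ee_rot: [-0.584, 1.49, 0.583]
contact_force: [-1.4, 1.3, 6.0]
gripper_width: 0.27
[ 0.42487118 -0.12248101  0.05537889] (array([   0.2, -128.6,  162.8]), None)
```

```bash
python3 -m pendant '[{"fingers":10,"tx":-15,"ty":0,"tz":0,"spin":0},{"fingers":10,"tx":-30,"ty":0,"tz":0,"spin":0},{"fingers":10,"tx":-40,"ty":0,"tz":0,"spin":0},{"fingers":10,"tx":0,"ty":-21.4,"tz":27.1,"spin":0},{"fingers":10,"tx":0,"ty":-21.4,"tz":27.1,"spin":0}]'
python3 -m pendant '[{"fingers":10,"tx":0,"ty":-21.4,"tz":27.1,"spin":0},{"fingers":10,"tx":0,"ty":-21.4,"tz":27.1,"spin":0},{"fingers":10,"tx":0,"ty":-21.4,"tz":27.1,"spin":0},{"fingers":10,"tx":0,"ty":-21.4,"tz":27.1,"spin":0},{"fingers":10,"tx":0,"ty":0,"tz":0,"spin":-0.106}]'
python3 -m pendant '[{"fingers":10,"tx":0,"ty":0,"tz":0,"spin":-0.106},{"fingers":10,"tx":0,"ty":0,"tz":0,"spin":-0.106},{"fingers":10,"tx":0,"ty":0,"tz":0,"spin":-0.106},{"fingers":10,"tx":0,"ty":0,"tz":0,"spin":-0.106},{"fingers":10,"tx":0,"ty":0,"tz":0,"spin":-0.106}]'
python3 -m pendant '[{"fingers":10,"tx":0,"ty":0,"tz":0,"spin":0},{"fingers":10,"tx":0,"ty":0,"tz":0,"spin":0},{"fingers":10,"tx":0,"ty":0,"tz":0,"spin":0},{"fingers":10,"tx":0,"ty":0,"tz":0,"spin":0}]'
python3 - <<'E'
from h import *
s=readout.read_state();R=axes(s);print(s['ee_pos'],goto(s,[.6317,-.1064,.067]),np.degrees(np.arctan2(*R[[1,0],2])),R[:,1])
s,c,im=look('m53',[(.6317,-.1064,.011)])
E
```

```text
clock: 12.72
ee_pos: [0.4957, -0.1172, 0.1448]
ee_rot: [-0.583, 1.48, 0.581]
contact_force: [0.5, -0.7, -1.1]
gripper_width: 0.27
clock: 13.13
ee_pos: [0.6352, -0.1039, 0.1375]
ee_rot: [-0.667, 1.467, 0.667]
contact_force: [-0.9, 0.6, -1.0]
gripper_width: 0.265
clock: 13.55
ee_pos: [0.6307, -0.1065, 0.1393]
ee_rot: [-1.072, 1.291, 1.074]
contact_force: [-0.6, 0.3, -1.6]
gripper_width: 0.272
clock: 13.88
ee_pos: [0.6309, -0.1064, 0.1397]
ee_rot: [-1.067, 1.294, 1.067]
contact_force: [-0.4, -1.0, -1.3]
gripper_width: 0.268
[ 0.63086029 -0.1064402   0.13969312] (array([72.7, -0.8,  0.2]), None) 79.04506919503832 [-9.81776936e-01  1.90036783e-01  2.64034146e-04]
proj (0.6317, -0.1064, 0.011) [258. 195.]
```

View pics/m53.png

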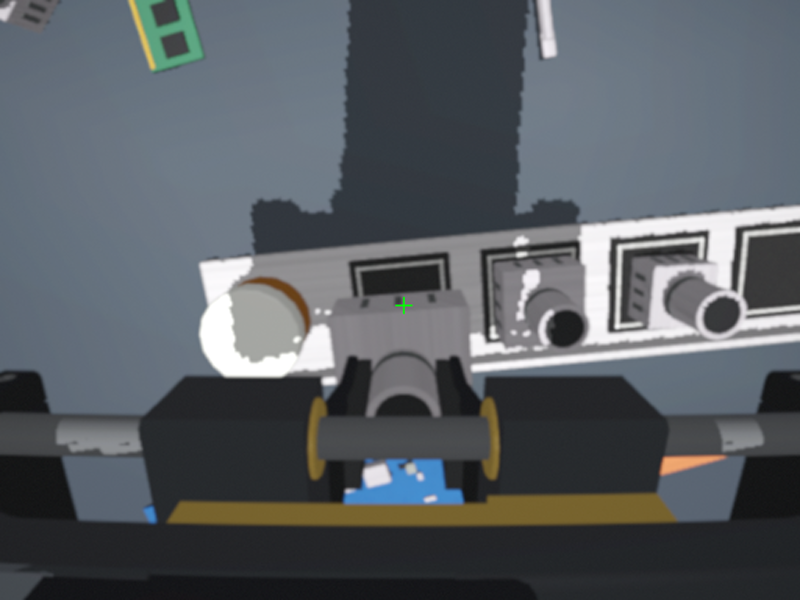

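The 53 is held over the last mark, next to the jar. Its hood edge is about 2° off the mark edge, so I'll trim that while lowering.

```bash
python3 -m pendant '[{"fingers":10,"tx":25,"ty":-0.7,"tz":0.2,"spin":-0.028},{"fingers":10,"tx":25,"ty":0,"tz":0,"spin":0},{"fingers":10,"tx":15,"ty":0,"tz":0,"spin":0},{"fingers":10,"tx":6,"ty":0,"tz":0,"spin":0},{"fingers":10,"tx":1,"ty":0,"tz":0,"spin":0}]'
python3 -m pendant '[{"fingers":10,"tx":1,"ty":0,"tz":0,"spin":0},{"fingers":10,"tx":0.7,"ty":0,"tz":0,"spin":0},{"fingers":10,"tx":0,"ty":0,"tz":0,"spin":0}]'
```

```text
clock: 14.35
ee_pos: [0.6311, -0.1063, 0.067]
ee_rot: [-1.088, 1.283, 1.091]
contact_force: [0.3, -0.8, -1.1]
gripper_width: 0.274
clock: 14.6
ee_pos: [0.6321, -0.1065, 0.0668]
ee_rot: [-1.09, 1.28, 1.089]
contact_force: [-0.1, 0.4, -1.2]
gripper_width: 0.27
```

```bash
python3 -m pendant '[{"fingers":10,"tx":0.8,"ty":0,"tz":0,"spin":0},{"fingers":10,"tx":0,"ty":0,"tz":0,"spin":0}]'
```

```text
clock: 14.77
ee_pos: [0.6323, -0.1065, 0.0661]
ee_rot: [-1.091, 1.28, 1.089]
contact_force: [1.0, -0.9, 1.8]
gripper_width: 0.274
```

```bash
python3 -m pendant '[{"fingers":28,"tx":0,"ty":0,"tz":0,"spin":0},{"fingers":40,"tx":0,"ty":0,"tz":0,"spin":0},{"fingers":40,"tx":0,"ty":0,"tz":0,"spin":0},{"fingers":40,"tx":-20,"ty":0,"tz":0,"spin":0},{"fingers":40,"tx":-35,"ty":0,"tz":0,"spin":0}]'
python3 -m pendant '[{"fingers":40,"tx":-35,"ty":0,"tz":0,"spin":0},{"fingers":40,"tx":0,"ty":25,"tz":-27.7,"spin":0},{"fingers":40,"tx":0,"ty":25,"tz":-27.7,"spin":0},{"fingers":40,"tx":0,"ty":25,"tz":-27.7,"spin":0},{"fingers":40,"tx":0,"ty":25,"tz":-27.7,"spin":0}]'
python3 -m pendant '[{"fingers":40,"tx":0,"ty":25,"tz":-27.7,"spin":0},{"fingers":40,"tx":0,"ty":25,"tz":-27.7,"spin":0},{"fingers":40,"tx":0,"ty":25,"tz":-27.7,"spin":0},{"fingers":40,"tx":0,"ty":0,"tz":0,"spin":0},{"fingers":40,"tx":0,"ty":0,"tz":0,"spin":0}]'
python3 -m pendant '[{"fingers":40,"tx":0,"ty":0,"tz":0,"spin":0},{"fingers":40,"tx":0,"ty":0,"tz":0,"spin":0},{"fingers":40,"tx":0,"ty":0,"tz":0,"spin":0}]'
python3 - <<'E'
from h import *
s,c,im=look('w26',[(.4276,-.269,.058)])
s,w=bore((.4276,-.269,.058));print(s['ee_pos'],goto(s,[.4276,-.269,.055]),np.degrees(np.arctan2(*axes(s)[[1,0],2])))
E
```

```text
clock: 15.18
ee_pos: [0.6291, -0.1059, 0.117]
ee_rot: [-1.087, 1.286, 1.095]
contact_force: [0.5, -0.8, 0.2]
gripper_width: 0.446
clock: 15.6
ee_pos: [0.5137, -0.2006, 0.1554]
ee_rot: [-1.09, 1.28, 1.09]
contact_force: [0.1, -0.5, -0.4]
gripper_width: 0.458
clock: 16.02
ee_pos: [0.4264, -0.2713, 0.1557]
ee_rot: [-1.087, 1.282, 1.087]
contact_force: [0.4, 1.0, 0.6]
gripper_width: 0.462
clock: 16.27
ee_pos: [0.4288, -0.2688, 0.1552]
ee_rot: [-1.091, 1.28, 1.092]
contact_force: [-0.5, -0.8, -0.1]
gripper_width: 0.453
proj (0.4276, -0.269, 0.058) [257.3 203.7]
bore [ 0.4287 -0.2694  0.058 ] blob [  5   7  22  21 363] off px [-0.2  1.3]
[ 0.42865191 -0.26899173  0.15516058] (array([100.2,   1. ,  -0.2]), None) 80.89650135891223
```

View pics/w26.png

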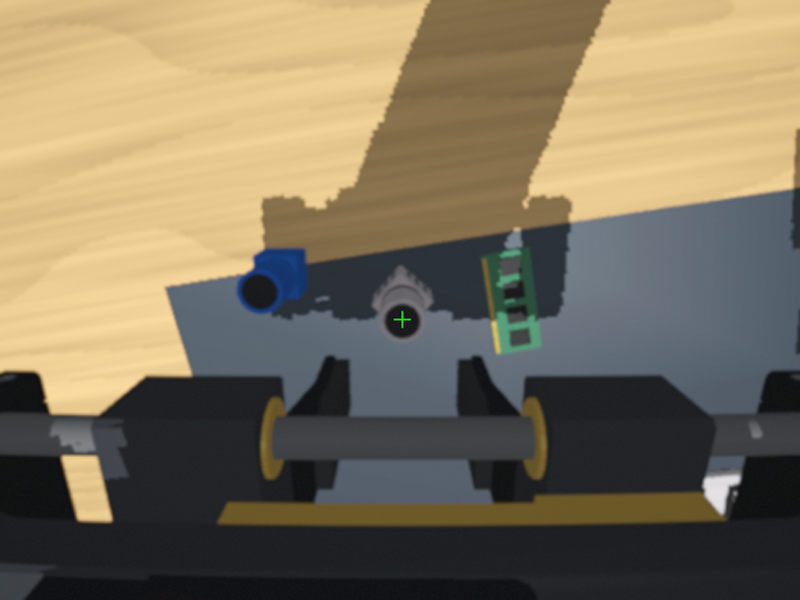

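The projected bore (402,319) lies on the steel 26's bore. The blue look-alike at (262,290) and the green module at (512,300) clear the fingers. The hood is turned about 45° to the jaws.

```bash
python3 -m pendant '[{"fingers":40,"tx":35,"ty":0.4,"tz":-0.2,"spin":0},{"fingers":40,"tx":35,"ty":0,"tz":0,"spin":0},{"fingers":40,"tx":20,"ty":0,"tz":0,"spin":0},{"fingers":40,"tx":10,"ty":0,"tz":0,"spin":0},{"fingers":40,"tx":0,"ty":0,"tz":0,"spin":0}]'
python3 -m pendant '[{"fingers":40,"tx":0,"ty":0,"tz":0,"spin":0},{"fingers":10,"tx":0,"ty":0,"tz":0,"spin":0},{"fingers":10,"tx":0,"ty":0,"tz":0,"spin":0},{"fingers":10,"tx":0,"ty":0,"tz":0,"spin":0},{"fingers":10,"tx":0,"ty":0,"tz":0,"spin":0}]' 15
python3 -m pendant '[{"fingers":10,"tx":0,"ty":0,"tz":0,"spin":0},{"fingers":10,"tx":0,"ty":0,"tz":0,"spin":0}]' 15
python3 - <<'E'
from h import *
s=readout.read_state();print(s['ee_pos'],s['q'],goto(s,[.6535,.1168,s['ee_pos'][2]]))
E
```

```text
clock: 16.78
ee_pos: [0.4265, -0.2691, 0.0534]
ee_rot: [-1.088, 1.283, 1.093]
contact_force: [-0.8, -1.3, 0.6]
gripper_width: 0.459
clock: 17.2
ee_pos: [0.428, -0.2701, 0.0562]
ee_rot: [-1.091, 1.28, 1.089]
contact_force: [-0.2, -0.0, 2.3]
gripper_width: 0.269
clock: 17.37
ee_pos: [0.4282, -0.2701, 0.0561]
ee_rot: [-1.091, 1.28, 1.089]
contact_force: [1.0, -0.0, 6.5]
gripper_width: 0.273
[ 0.42815962 -0.27013125  0.05612996] [ 0.05592906  0.2927921   0.47094554  1.9944827  -0.17002969  0.89020347
  2.02701722] (array([ 3.000e-01, -1.605e+02,  4.180e+02]), None)
```

```bash
python3 -m pendant '[{"fingers":10,"tx":-15,"ty":0,"tz":0,"spin":0},{"fingers":10,"tx":-30,"ty":0,"tz":0,"spin":0},{"fingers":10,"tx":-40,"ty":0,"tz":0,"spin":0},{"fingers":10,"tx":0,"ty":-13.4,"tz":34.8,"spin":0},{"fingers":10,"tx":0,"ty":-13.4,"tz":34.8,"spin":0}]'
python3 -m pendant '[{"fingers":10,"tx":0,"ty":-13.4,"tz":34.8,"spin":0},{"fingers":10,"tx":0,"ty":-13.4,"tz":34.8,"spin":0},{"fingers":10,"tx":0,"ty":-13.4,"tz":34.8,"spin":0},{"fingers":10,"tx":0,"ty":-13.4,"tz":34.8,"spin":0},{"fingers":10,"tx":0,"ty":-13.4,"tz":34.8,"spin":0}]'
python3 -m pendant '[{"fingers":10,"tx":0,"ty":-13.4,"tz":34.8,"spin":0},{"fingers":10,"tx":0,"ty":-13.4,"tz":34.8,"spin":0},{"fingers":10,"tx":0,"ty":-13.4,"tz":34.8,"spin":0},{"fingers":10,"tx":0,"ty":-13.4,"tz":34.8,"spin":0},{"fingers":10,"tx":0,"ty":-13.4,"tz":34.8,"spin":0}]'
python3 -m pendant '[{"fingers":10,"tx":0,"ty":0,"tz":0,"spin":0.12},{"fingers":10,"tx":0,"ty":0,"tz":0,"spin":0.12},{"fingers":10,"tx":0,"ty":0,"tz":0,"spin":0.12},{"fingers":10,"tx":0,"ty":0,"tz":0,"spin":0.12},{"fingers":10,"tx":0,"ty":0,"tz":0,"spin":0.12}]'
python3 -m pendant '[{"fingers":10,"tx":0,"ty":0,"tz":0,"spin":0.12},{"fingers":10,"tx":0,"ty":0,"tz":0,"spin":0},{"fingers":10,"tx":0,"ty":0,"tz":0,"spin":0},{"fingers":10,"tx":0,"ty":0,"tz":0,"spin":0},{"fingers":10,"tx":0,"ty":0,"tz":0,"spin":0}]'
python3 - <<'E'
from h import *
s=readout.read_state();R=axes(s);print(s['ee_pos'],goto(s,[.6535,.1168,.067]),np.degrees(np.arctan2(*R[[1,0],2])),R[:,1])
s,c,im=look('m26',[(.6535,.1168,.011)])
E
```

```text
clock: 17.78
ee_pos: [0.466, -0.2069, 0.143]
ee_rot: [-1.089, 1.28, 1.082]
contact_force: [1.5, 0.4, -0.8]
gripper_width: 0.267
clock: 18.2
ee_pos: [0.5596, -0.0428, 0.1404]
ee_rot: [-1.09, 1.281, 1.09]
contact_force: [1.4, -0.4, -0.5]
gripper_width: 0.273
clock: 18.62
ee_pos: [0.6535, 0.1182, 0.1402]
ee_rot: [-1.09, 1.281, 1.09]
contact_force: [0.6, 0.1, -0.1]
gripper_width: 0.272
clock: 19.03
ee_pos: [0.6528, 0.1165, 0.14]
ee_rot: [-0.628, 1.479, 0.629]
contact_force: [-0.0, 0.3, -0.5]
gripper_width: 0.267
clock: 19.45
ee_pos: [0.653, 0.1165, 0.1403]
ee_rot: [-0.542, 1.502, 0.542]
contact_force: [-0.7, 0.4, -0.7]
gripper_width: 0.27
[0.65298719 0.11650305 0.14031407] (array([73.3, -0.1,  0.6]), None) 39.69800063469548 [-6.38740959e-01  7.69421836e-01  1.58234110e-04]
proj (0.6535, 0.1168, 0.011) [258.1 194.2]
```

View pics/m26.png

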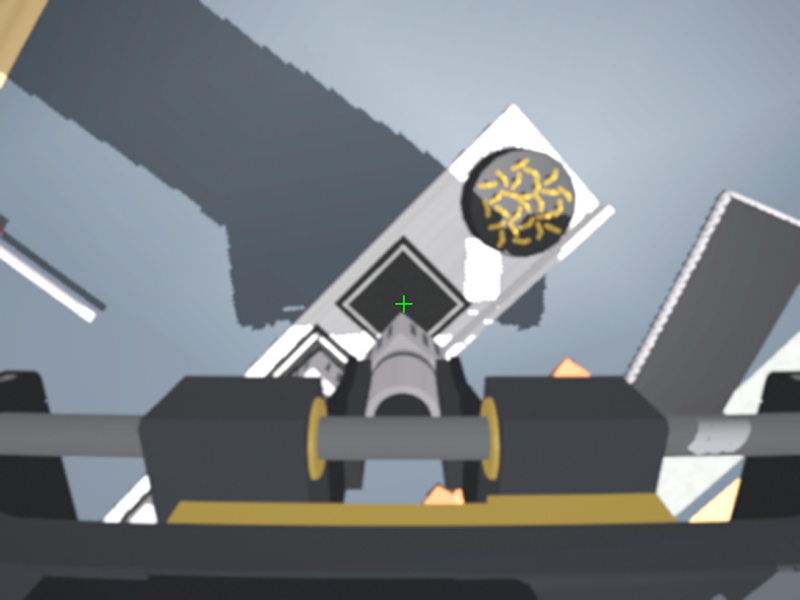

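The 26 is held square to the mark nearest the brass wool, and the mark outline centre (404,302) is on the cross. Lowering.

```bash
python3 -m pendant '[{"fingers":10,"tx":25,"ty":0,"tz":0.5,"spin":0},{"fingers":10,"tx":25,"ty":0,"tz":0,"spin":0},{"fingers":10,"tx":15,"ty":0,"tz":0,"spin":0},{"fingers":10,"tx":6,"ty":0,"tz":0,"spin":0},{"fingers":10,"tx":1,"ty":0,"tz":0,"spin":0}]'
python3 -m pendant '[{"fingers":10,"tx":1,"ty":0,"tz":0,"spin":0},{"fingers":10,"tx":0.7,"ty":0,"tz":0,"spin":0},{"fingers":10,"tx":0,"ty":0,"tz":0,"spin":0}]'
```

```text
clock: 19.92
ee_pos: [0.6531, 0.1168, 0.0676]
ee_rot: [-0.541, 1.503, 0.541]
contact_force: [-0.6, 0.4, 0.3]
gripper_width: 0.274
clock: 20.17
ee_pos: [0.6538, 0.1169, 0.0673]
ee_rot: [-0.54, 1.501, 0.54]
contact_force: [-0.5, 0.8, -0.0]
gripper_width: 0.266
```

```bash
python3 -m pendant '[{"fingers":10,"tx":0.7,"ty":0,"tz":0,"spin":0},{"fingers":10,"tx":0,"ty":0,"tz":0,"spin":0}]'
```

```text
clock: 20.33
ee_pos: [0.6539, 0.1169, 0.0668]
ee_rot: [-0.54, 1.501, 0.54]
contact_force: [-0.5, 0.3, 3.2]
gripper_width: 0.272
```

```bash
python3 -m pendant '[{"fingers":28,"tx":0,"ty":0,"tz":0,"spin":0},{"fingers":40,"tx":0,"ty":0,"tz":0,"spin":0},{"fingers":40,"tx":0,"ty":0,"tz":0,"spin":0},{"fingers":40,"tx":-20,"ty":0,"tz":0,"spin":0},{"fingers":40,"tx":-35,"ty":0,"tz":0,"spin":0}]'
python3 -m pendant '[{"fingers":40,"tx":-40,"ty":0,"tz":0,"spin":0},{"fingers":40,"tx":0,"ty":25,"tz":-30,"spin":0},{"fingers":40,"tx":0,"ty":25,"tz":-30,"spin":0},{"fingers":40,"tx":0,"ty":25,"tz":-30,"spin":0},{"fingers":40,"tx":0,"ty":25,"tz":-30,"spin":0}]'
python3 -m pendant '[{"fingers":40,"tx":0,"ty":25,"tz":-30,"spin":0},{"fingers":40,"tx":0,"ty":0,"tz":0,"spin":0}]'
python3 - <<'E'
from h import *
im=eyes.read_camera('top');v=cv2.resize(im[100:190,130:350,::-1],(800,327),interpolation=cv2.INTER_CUBIC)
c=cam('top');k=800/220
for P in((.6535,.1168,.069),(.6475,.0433,.069),(.6392,-.0312,.069),(.6317,-.1064,.069)):
    u=(proj(P,c)[0]+.5-[130,100])*k;print(u);cv2.drawMarker(v,tuple(int(t) for t in u),(0,255,0),cv2.MARKER_CROSS,8,1)
cv2.imwrite('pics/t3.png',v)
E
```

```text
clock: 20.75
ee_pos: [0.6508, 0.1166, 0.1173]
ee_rot: [-0.54, 1.51, 0.541]
contact_force: [0.7, 0.1, 0.4]
gripper_width: 0.444
clock: 21.17
ee_pos: [0.4954, 0.1175, 0.1607]
ee_rot: [-0.54, 1.502, 0.54]
contact_force: [-0.2, 0.6, 1.7]
gripper_width: 0.458
clock: 21.33
ee_pos: [0.4512, 0.1174, 0.1596]
ee_rot: [-0.54, 1.507, 0.544]
contact_force: [1.3, -0.0, -0.7]
gripper_width: 0.458
[248.2463789  111.95517014]
[364.8467034  121.30743715]
[483.13835032 134.34522   ]
[602.45875131 146.28037726]
```

View pics/t3.png

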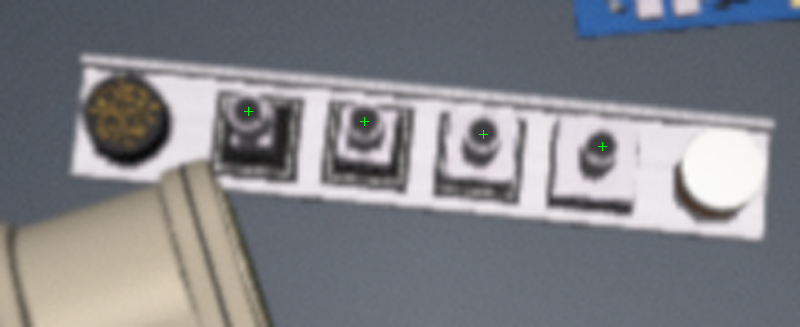

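All four bores sit on their expected points, (248,112), (365,121), (483,134) and (602,146), with hoods square on the marks and growing from the tip cleaner to the jar. Handing in.

```bash
python3 -c "
from station import arm
print(arm.finish_job())"
```

```text
the job is handed in; nothing more can be done
None
```

All four nozzles are on the rack and the job is handed in, at about 21 s on the robot's clock. Starting from the brass-wool tip cleaner, the order is 26, 35, 44, 53, with the largest beside the flux jar. I did not touch the pink and blue look-alikes.

- **Final check:** the last top picture showed all four upright and square on their marks. Each bore was within about 1–2 mm of its mark's centre, and the gripper was clear.
- **Forces:** the largest contact force I saw was about 9 N, when a nozzle touched down.
- **Failed check:** the wrist-camera check of the placed 35 read about 5 mm off. That blob was cut up by the gripper's shadow, and the top camera, before and after, put the 35 within about 1 mm.

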